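Hold the parts-door latch half pressed

TASK

Turn the interlock selector clockwise to its three-dot mark; only then press the thumb pad of the chrome hook latch on top of the steel parts locker down by about 12 mm, so that the hook stands clear of the door's keeper without the pad ever going down to its stop. Keep it steadily there for at least three seconds and finish the program while still holding it pressed with the gripper: do not let go. Leave the four small loose parts on the shelf where they are.

Things in the scene. Friction and masses are not known exactly. Their poses are not given: they have to be found in the camera images.
- locker: Grey fixed steel parts locker, 160 (x) x 200 (y) x 140 mm high, left or right of the robot (switch box on the other side). Origin at the centre of its underside, z up. Its steel door is the front face (local -x, roughly towards the robot). The chrome hook latch lies along local x on top, on the centre line; its bearing cheeks (local x -41 to -19, y within 16 mm) rise to 182 mm.
- gauge (a point): Travel gauge: small upright steel plate on the locker's top beside the thumb pad, 22 x 4 mm, its top at 178 mm above the shelf. The point is the middle of its top edge, 38 mm to local +y of the pad's centre. A pin on the pad's side stands midway between the plate's two dark ribs when the pad is about 12 mm down.
- pad (a point): Chrome thumb pad of the latch, flat, 36 (local x) x 44 (y) x 6 mm. The point is the centre of its top face: 40 mm to local +x of the locker's centre, 178 mm above the shelf at rest. It goes down on a 70 mm arc about a pin 70 mm to its local -x, at its underside's height, tilting as it goes. Press it from above at its centre with closed fingertips.
- latch (a joint): Angle of the latch, rad: 0 at rest (hook behind the keeper's lip), growing as the pad is pressed. The pad's centre goes down 70 mm x sin(angle): 0.17 is 12 mm, the stop is at 0.32 (22 mm). It springs back when released: about 4 N at the pad's centre starts it, 6.7 N holds 12 mm, 9 N the stop. The hook is clear from about 0.11.
- switch_box: Grey fixed switch box, 120 x 120 x 60 mm high, selector knob in the middle of its top. Origin at the centre of its underside, z up. Three dial marks of raised black dots, 46 mm from the knob's axis, on the far (local +x) side: one dot 35 degrees to the left (local +y), two dots straight along local +x, three dots 35 degrees to the right (local -y).
- pointer (a point): Black bar grip of the selector knob, 42 x 13 x 32 mm high, 64 to 96 mm above the shelf, white line on top towards the low pointed nose. The point lies on the knob's axis on top of the bar; local x points along the bar to the nose (tip at 32 mm). A skirt of radius 21 mm lies below it. Pinch it across its 13 mm from above, fingertips about 70 mm above the shelf.
- selector (a joint): Angle of the selector, rad, growing clockwise seen from above: detents at 0 (one dot), 0.611 (two dots) and 1.222 (three dots), stops just beyond the first and last. The bar points 0.611 minus this angle to the left of the box's local +x. It starts at one or two dots and snaps into the nearest detent when let go; turning takes about 0.1 N m.
- terminal_strip: Bystander: loose green plastic terminal strip, 16 x 90 x 18 mm; origin under its centre.
- sensor: Bystander: loose black plastic fork-shaped optical sensor housing, 16 x 34 x 24 mm; origin under its centre.
- bracket: Bystander: loose steel L-shaped mounting bracket, 40 x 30 mm foot, 38 mm high; origin under the centre of its foot.
- varistor: Bystander: loose white ceramic disc varistor, 24 mm across, 7 mm high with two thin leads; origin under the centre of the disc.
There are look-alikes about, which are no part of the job. What is shaped like the switch_box but blue, brown or yellow is not meant.

How it is judged:
On the way, in this order (a step that is already met when the one before it is completed fails the run):
1. the selector stands at the three-dot mark, the latch not yet pressed (value of joint selector above 1.09 rad and value of joint latch below 0.06 rad), for 0.3 s.
2. the gripper keeps the latch pad about 12 mm down (8 to 16 mm) for three seconds (value of joint latch between 0.115 and 0.235 rad and value of joint selector above 1.09 rad and contact force between the fingers and latch above 1 N), for 2.8 s.
At the end, for the whole second after the job is handed in: The selector is at the three-dot mark (within 0.13 rad), the gripper's fingers still press the latch pad with more than 1 N and keep it still, 8 to 16 mm down (joint 0.115 to 0.235), and the four loose parts lie within 15 mm of where they were (all of step 2 and value of joint selector below 1.33 rad and velocity of joint latch between -0.05 and 0.05 rad/s and distance of each of terminal_strip, sensor, bracket, varistor from where it was at the start of the episode below 0.015 m); the arm keeps its last pose, push and grip.
It fails at once if the latch is pressed before the selector is at the three-dot mark (value of joint latch above 0.07 rad and value of joint selector below 1.05 rad).
It fails at once if the pad is pressed down to its stop (value of joint latch above 0.295 rad).
It fails at once if a loose part is moved (distance of any of terminal_strip, sensor, bracket, varistor from where it was at the start of the episode above 0.015 m).
It also fails if it takes over 54 s, if anything falls off the work surface, if the arm or the gripper's body presses on something with over 40 N, if the wrist force passes 120 N, or if a joint passes its speed limit or range.

ROBOT

A 7-joint arm with a two-finger parallel gripper is mounted at the origin on the work surface. World frame = base frame: x ahead of the robot, y to its left, z up, the work surface at z = 0. Lengths are in m, angles in rad, forces in N, time in s.
With the tool pointing down it reaches from about 0.4 to 0.9 m from the base axis. Payload 5.5 kg.
Tool frame: the origin (TCP) lies on the mounting face of the last link; the fingertips stand arm.finger_overhang ahead of it and the grasp point (between the pads) lies 155 mm ahead of it (arm.finger_overhang is the distance from the TCP to the fingertips, in m); z points along the fingers, y is the direction in which the jaws open and shut (so a half turn about z gives the same grasp; the last joint's range is limited). The gripper opens to 85 mm and grips with 20 to 120 N. Pads are 22 mm wide; open, the fingers measure 114 mm over their backs; the gripper's body (76 mm by 85 mm) begins 54 mm behind the grasp point. The pads swing forward as they close: fully open they stand 13 mm farther back than shut.
Start: joints at [1.555, 0.501, -0.427, 1.55, 0.221, 1.138, -0.21], TCP at [0.179, -0.625, 0.405] pointing down, gripper open.
Joint ranges: [-2.88, 2.88], [-0.31, 2.03], [-1.54, 1.56], [0.2, 2.42], [-1.41, 4.55], [0.19, 2.02], [-2.57, 2.57]. Speed limits (rad/s): [2.57, 2.57, 3.14, 3.14, 3.14, 3.14, 3.14].

INTERFACE

Orientations are given as a rotation vector (axis times angle).
In Python, from bench import status, read_camera, hand_in, arm gives the robot as it stands.
- The arm moves only by the tool apply_moves, never from a script. Its argument "rows" is a list of rows, each an object with "jaw": the gripper command: -1 is fully open, 1 is shut, values between are in proportion; "slide": the shift along the tool's x, y, z in cm, a list of three; "rotation": the turn, a rotation vector about the tool's x, y, z in degrees, a list of three. In form: [{"jaw": jaw, "slide": [x, y, z], "rotation": [rx, ry, rz]}, ...]. A call has 1 to 8 rows; each row shifts and turns the pose as measured when the row begins, along the tool's axes as they then stand; what a row does not reach is not made up. A row lasts 1/12 s, in which the tool goes at most 41.7 mm and 7.16 degrees, less where a joint would pass 70% of its speed; a pose out of reach is approached as far as the arm can. A call is refused whole if a number of a shift passes 4.17 or a number of a turn 7.16, either way. A call with a gripper value outside its range is refused whole. The fingers move at their own pace and stop on an object; the grip force is fixed at half the most. Time passes only in rows, so rows that do not move let the fingers close. It gives the time, the measured TCP pose, the force and the opening at its end, in the units of the state.
- status.get_obs(): the state, without advancing time (a new reading comes with each control period).
- read_camera(name): name is "side" or "top" or "wrist"; returns a dict with "pixels" (400x640x3 uint8, red, green, blue), "z_map" (400x640 float32, m along the optical axis (not along the pixel's ray), 0 where there is no reading), "vertical_fov" (degrees; the focal length in pixels is half the picture's height over the tangent of half this angle, whatever the lens; pixels are square), "cx", "cy" (the principal point, pixels), "extrinsics" (4x4, takes a point from camera to world coordinates); the wrist camera has in their place "hand_eye" (4x4, takes a point from camera to tool coordinates, whose origin is the TCP and whose axes are the flange's). Camera axes: x right, y down, z forward; pixel columns grow to the right and rows downward; lengths in m; the calibration is good to about 2 mm. A picture is of the moment at which its call begins: read the wrist's pose just before it.
- hand_in(): hands the job in, once; it reports no verdict.
The state is a dict: "clock": time; "joints": joint angles; "qvel": joint speeds; "tau": joint torques, N m; "position": TCP position; "orientation": TCP orientation; "wrist_force": force on the tool from outside, world axes, zero at the start; "wrist_torque": the same for the moment, N m; "gripper_width": finger opening in m.
Only numpy, scipy, OpenCV 4.12 (cv2) and the standard library are available. Lean on these libraries where they do the work, as an engineer would, in place of code of your own. Each camera call takes 0.05 s, during which the arm holds its last target.

## Working session

There is one attempt and no reset: what is moved stays moved. The work goes in short steps, Python scripts to look and compute and a tool call to move; the robot and the scene stay as the last step left them, time stands still between calls to the robot, and variables do not carry over. Pictures are saved under pics/ and viewed, and the job is handed in when it is done.

Besides the shell and the picture viewer there is one more tool, called after "Request:" in YAML: its name, and indented under it one key for each argument. apply_moves: Moves the arm, as the interface text tells. Its arguments: {"type":"object","properties":{"rows":{"type":"array"}},"required":["rows"]}

```bash
ls; mkdir -p pics; cat > h.py <<'E'
import numpy as np,cv2
from bench import status, read_camera, hand_in, arm
from scipy.spatial.transform import Rotation as R
def K(c):
    f=200/np.tan(np.radians(c["vertical_fov"])/2); return f,c["cx"],c["cy"]
def T_tool():
    s=status.get_obs(); T=np.eye(4); T[:3,:3]=R.from_rotvec(s["orientation"]).as_matrix() if len(s["orientation"])==3 else R.from_quat(s["orientation"]).as_matrix(); T[:3,3]=s["position"]; return T
def cloud(name):
    T=T_tool(); c=read_camera(name); f,cx,cy=K(c)
    E=np.array(c["extrinsics"]) if "extrinsics" in c else T@np.array(c["hand_eye"])
    z=c["z_map"]; v,u=np.mgrid[:z.shape[0],:z.shape[1]]
    P=np.stack([(u-cx)/f*z,(v-cy)/f*z,z,np.ones_like(z)],-1)@E.T
    P=P[...,:3]; P[z==0]=np.nan
    return c["pixels"],P,E,(f,cx,cy)
def save(n,im): cv2.imwrite("pics/"+n,cv2.cvtColor(im,cv2.COLOR_RGB2BGR))
E
python3 - <<'E'
from h import *
print(status.get_obs(), arm.finger_overhang)
for n in ["top","side"]:
    im,P,E,k=cloud(n); save(n+"0.png",im); np.savez(n+"0.npz",im=im,P=P,E=E,k=k); print(n,E,k)
E
```

```text
pics
{'clock': 0.0, 'joints': array([ 1.55519935,  0.50185499, -0.42680314,  1.55146122,  0.22079625,
        1.13829107, -0.21032342]), 'qvel': array([ 9.61710771e-04,  1.89974659e-04,  4.35017052e-05,  9.09806127e-04,
       -9.65097468e-04,  1.27655085e-03,  9.19615041e-04]), 'tau': array([-9.16126846e-04, -5.69514120e+01, -5.81630319e+00, -2.80942994e+01,
        1.07125210e-02,  1.19933160e-02,  8.96281236e-07]), 'position': array([ 0.17873461, -0.62456958,  0.40365092]), 'orientation': array([-3.10918078e+00, -4.36311952e-01,  3.06282553e-04]), 'wrist_force': array([0.24450008, 0.3145385 , 0.25788549]), 'wrist_torque': array([-0.01777989,  0.00982708, -0.02768418]), 'gripper_width': 0.08543549632758841} 0.1734
top [[ 0.00819611 -0.9985351   0.05348344  0.46327695]
 [-0.99994737 -0.00785414  0.00660115  0.04817001]
 [-0.00617142 -0.05353473 -0.99854692  1.51056131]
 [ 0.          0.          0.          1.        ]] (np.float64(417.8658060051324), 314.55128677358823, 204.36884425438512)
side [[-0.91600069 -0.20481197  0.3449562   0.16148157]
 [-0.40063643  0.42240496 -0.81305873  0.88079003]
 [ 0.02081296 -0.88296439 -0.46897837  0.61132097]
 [ 0.          0.          0.          1.        ]] (np.float64(395.1634356342016), 318.9755277589353, 196.1385311061073)
```

View pics/top0.png

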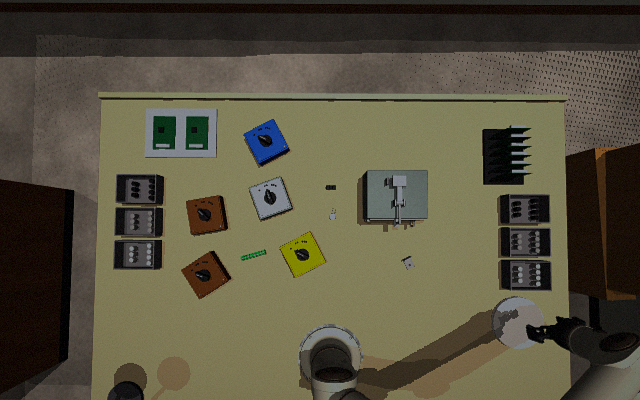

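View pics/side0.png

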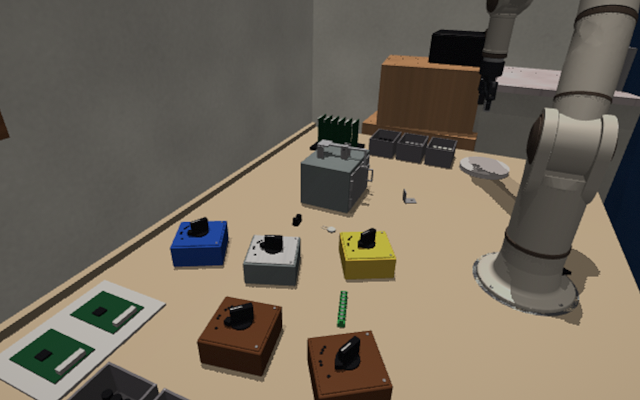

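The top view shows the grey switch box at pixel (270,198). The look-alikes are blue (266,141), brown (207,214) and (206,273), and yellow (303,254). By the description I choose the grey one. The locker is at (396,196), with its latch pad near (400,182). Next I'll check a close crop and measure.

```bash
python3 - <<'E'
from h import *
d=np.load("top0.npz"); im=d["im"];P=d["P"]
a=cv2.resize(im[170:226,240:300],None,fx=6,fy=6,interpolation=cv2.INTER_CUBIC)
b=cv2.resize(im[160:240,355:435],None,fx=5,fy=5,interpolation=cv2.INTER_CUBIC)
H=max(a.shape[0],b.shape[0]);f=lambda x:cv2.copyMakeBorder(x,0,H-x.shape[0],0,0,0)
save("crop0.png",np.hstack([f(a),f(b)]))
def rect(m,zlo,zhi,box):
    u0,u1,v0,v1=box; Q=P[v0:v1,u0:u1].reshape(-1,3); Q=Q[(Q[:,2]>zlo)&(Q[:,2]<zhi)]
    r=cv2.minAreaRect((Q[:,:2]*1000).astype(np.float32)); print(m,len(Q),r,np.median(Q,0)); return r
rect("box",.05,.066,(245,297,170,225))
rect("knob",.085,.11,(245,297,170,225))
rect("locker",.13,.147,(355,435,160,240))
rect("latch",.165,.195,(355,435,160,240))
E
```

```text
box 1040 ((563.63232421875, 213.72903442382812), (120.403076171875, 120.08190155029297), 20.161087036132812) [0.56152095 0.21040624 0.06034414]
knob 52 ((561.5167846679688, 213.03866577148438), (41.304656982421875, 13.307398796081543), 19.247488021850586) [0.56108845 0.212047   0.09692372]
locker 2589 ((560.4513549804688, -213.04959106445312), (185.0276336669922, 200.46307373046875), 0.30179402232170105) [ 0.56983188 -0.20626149  0.14069197]
latch 357 ((554.203857421875, -204.95135498046875), (154.02220153808594, 62.5959587097168), 1.0653605461120605) [ 0.5951429  -0.21241325  0.17836111]
```

View pics/crop0.png

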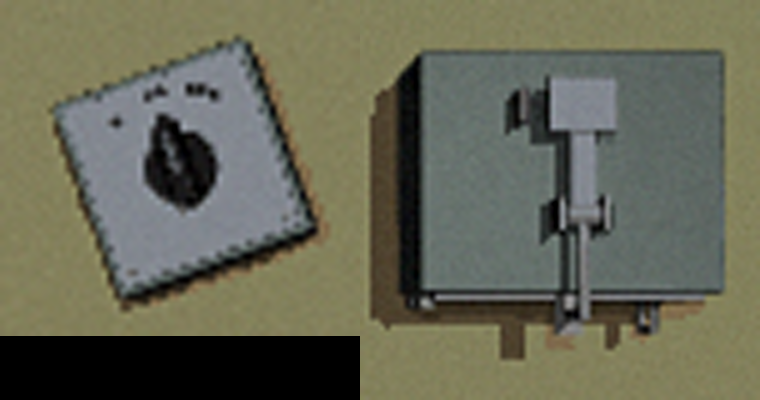

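The crop confirms the grey box. Its yaw is about 20° and the bar points at two dots, so the selector needs about 35° clockwise (world yaw 20° to -15°). The locker is roughly square to world x. I'm moving over on a high arc.

Request:
apply_moves:
  rows:
    - {"jaw": -1,"slide": [3.8,-0.85,0],"rotation": [0,0,0]}
    - {"jaw": -1,"slide": [3.8,-0.85,0],"rotation": [0,0,0]}
    - {"jaw": -1,"slide": [3.8,-0.85,0],"rotation": [0,0,0]}
    - {"jaw": -1,"slide": [3.8,-0.85,0],"rotation": [0,0,0]}
    - {"jaw": -1,"slide": [3.8,-0.85,0],"rotation": [0,0,0]}
    - {"jaw": -1,"slide": [3.8,-0.85,0],"rotation": [0,0,0]}
    - {"jaw": -1,"slide": [3.8,-0.85,0],"rotation": [0,0,0]}
    - {"jaw": -1,"slide": [3.8,-0.85,0],"rotation": [0,0,0]}

```text
clock: 0.77
position: [0.4483, -0.4811, 0.3964]
orientation: [-3.111, -0.393, 0.019]
wrist_force: [-0.0, -1.5, -0.3]
gripper_width: 0.0852
```

Request:
apply_moves:
  rows:
    - {"jaw": -1,"slide": [2.1,-3.5,-0.2],"rotation": [0,0,0]}
    - {"jaw": -1,"slide": [2.1,-3.5,-0.2],"rotation": [0,0,0]}
    - {"jaw": -1,"slide": [2.1,-3.5,-0.2],"rotation": [0,0,0]}
    - {"jaw": -1,"slide": [2.1,-3.5,-0.2],"rotation": [0,0,0]}
    - {"jaw": -1,"slide": [2.1,-3.5,-0.2],"rotation": [0,0,0]}
    - {"jaw": -1,"slide": [2.1,-3.5,-0.2],"rotation": [0,0,0]}
    - {"jaw": -1,"slide": [2.1,-3.5,-0.2],"rotation": [0,0,0]}
    - {"jaw": -1,"slide": [2.1,-3.5,-0.2],"rotation": [0,0,0]}

```text
clock: 1.43
position: [0.5455, -0.1623, 0.4077]
orientation: [-3.105, -0.392, 0.022]
wrist_force: [0.9, -0.5, 0.0]
gripper_width: 0.0851
```

```bash
python3 - <<'E'
from h import *
im,P,E,k=cloud("wrist"); save("w1.png",im); np.savez("w1.npz",im=im,P=P,E=E,k=k); print(E,T_tool(),status.get_obs()["joints"])
E
```

```text
[[ 0.24927803 -0.92661241 -0.2815136   0.61291726]
 [-0.96834517 -0.24238388 -0.05964637 -0.14549986]
 [-0.01296529  0.28747086 -0.95770163  0.37675561]
 [ 0.          0.          0.          1.        ]] [[ 0.9654929   0.26015471 -0.01195778  0.54801568]
 [ 0.26032508 -0.9653877   0.01604483 -0.15162615]
 [-0.00736975 -0.01860408 -0.99979977  0.40879879]
 [ 0.          0.          0.          1.        ]] [ 0.71286335  0.38655956 -0.6150133   1.74377601  0.230146    1.10199772
 -1.28248926]
```

View pics/w1.png

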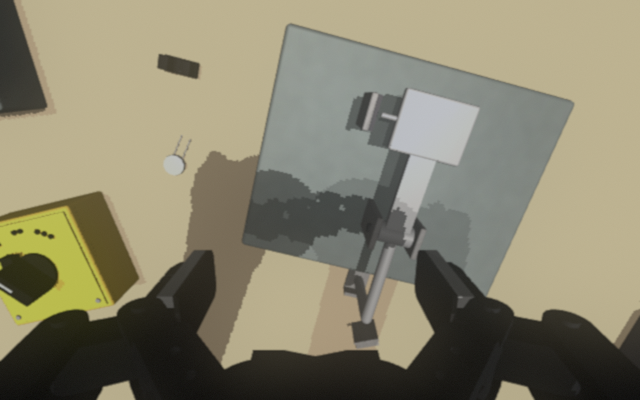

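The wrist view shows the pad with corners at (409,88), (480,106), (459,166) and (389,149). The gauge plate is at (367,110), left of the pad in the picture (local +y), and the pin is at (389,117). Measuring now.

```bash
python3 - <<'E'
from h import *
d=np.load("w1.npz"); P=d["P"]
Q=P[80:175,380:490].reshape(-1,3); Q=Q[(Q[:,2]>.172)&(Q[:,2]<.185)&(Q[:,0]>.57)]
print(len(Q),cv2.minAreaRect((Q[:,:2]*1000).astype(np.float32)),np.median(Q,0), Q.min(0),Q.max(0))
Q=P[85:135,345:385].reshape(-1,3); Q=Q[(Q[:,2]>.170)&(Q[:,2]<.185)]
print(len(Q),np.median(Q,0), Q.min(0),Q.max(0))
for (u,v) in [(434,127),(400,120),(470,130),(440,145)]: print(P[v,u])
Q=P[:350].reshape(-1,3); 
for z0,z1 in((.13,.145),):
  q=Q[(Q[:,2]>z0)&(Q[:,2]<z1)]; print(cv2.minAreaRect((q[:,:2]*1000).astype(np.float32)))
E
```

```text
5463 ((604.4144287109375, -208.9265899658203), (48.95002365112305, 53.062381744384766), 0.315352201461792) [ 0.60992691 -0.21209978  0.17882251] [ 0.57992178 -0.23542137  0.17224188] [ 0.62900456 -0.1823582   0.18131826]
367 [ 0.61088922 -0.17502798  0.17843214] [ 0.59991288 -0.1847346   0.17028896] [ 0.62160225 -0.17326077  0.18054218]
[ 0.61176458 -0.21360657  0.17941957]
[ 0.61063915 -0.19346043  0.17977485]
[ 0.61532533 -0.23440659  0.17874345]
[ 0.60287613 -0.22084062  0.17864838]
((556.8949584960938, -213.55142211914062), (188.3040313720703, 199.9470672607422), 0.14809678494930267)
```

Request:
apply_moves:
  rows:
    - {"jaw": -1,"slide": [1.1,-3.9,0],"rotation": [0,0,0]}
    - {"jaw": -1,"slide": [1.1,-3.9,0],"rotation": [0,0,0]}
    - {"jaw": -1,"slide": [1.1,-3.9,0],"rotation": [0,0,0]}
    - {"jaw": -1,"slide": [1.1,-3.9,0],"rotation": [0,0,0]}
    - {"jaw": -1,"slide": [1.1,-3.9,0],"rotation": [0,0,0]}
    - {"jaw": -1,"slide": [1.1,-3.9,0],"rotation": [0,0,-1]}
    - {"jaw": -1,"slide": [1.1,-3.9,0],"rotation": [0,0,-1]}
    - {"jaw": -1,"slide": [0.8,-2.5,0],"rotation": [0,0,-1]}

```text
clock: 2.15
position: [0.5494, 0.1546, 0.4107]
orientation: [-3.087, -0.486, 0.019]
wrist_force: [0.7, -0.2, 0.3]
gripper_width: 0.0857
```

```bash
python3 - <<'E'
from h import *
im,P,E,k=cloud("wrist"); save("w2.png",im); np.savez("w2.npz",im=im,P=P,E=E,k=k); print(T_tool(),status.get_obs()["joints"])
E
```

```text
[[ 0.94931348  0.31401281 -0.01413726  0.54846344]
 [ 0.31423507 -0.9491742   0.01801823  0.15997473]
 [-0.00776077 -0.02154737 -0.99973771  0.41121042]
 [ 0.          0.          0.          1.        ]] [ 0.24300542  0.41243011 -0.72642733  1.73528596  0.27650426  1.11105203
 -1.81803782]
```

View pics/w2.png

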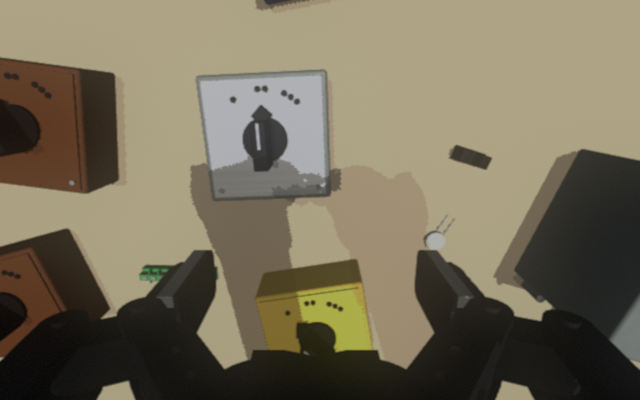

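The grey box is now at (265,135) in the wrist view. The nose is at (262,108), pointing at the two dots (261,89).

```bash
cat >> h.py <<'E'
def need(target,yaw):
    "tool-frame slide (cm) and rotvec (deg) from now to TCP target with tool straight down, tool x at yaw deg"
    T=T_tool(); Rt=R.from_euler("z",yaw,degrees=True).as_matrix()@np.diag([1,-1,-1.])
    print("slide cm",np.round(T[:3,:3].T@(np.array(target)-T[:3,3])*100,2),"rot",np.round(np.degrees(R.from_matrix(T[:3,:3].T@Rt).as_rotvec()),2),"pos",T[:3,3].round(4))
E
python3 - <<'E'
from h import *
d=np.load("w2.npz"); P=d["P"]
def r(z0,z1,v0,v1,u0,u1):
    Q=P[v0:v1,u0:u1].reshape(-1,3); Q=Q[(Q[:,2]>z0)&(Q[:,2]<z1)]; print(len(Q),cv2.minAreaRect((Q[:,:2]*1000).astype(np.float32)),np.median(Q,0))
r(.055,.066,60,205,190,340)
r(.09,.105,100,185,235,295)
need([.5625,.2135,.35],20)
E
```

```text
14528 ((560.9976806640625, 213.7918243408203), (119.91576385498047, 120.16053771972656), 20.457141876220703) [0.56767037 0.21147151 0.06068601]
810 ((559.3369750976562, 212.80685424804688), (42.058143615722656, 13.206583976745605), 20.636693954467773) [0.56018549 0.21267313 0.09670835]
slide cm [ 3.06 -4.51  6.2 ] rot [-1.24  0.43 -1.69] pos [0.5485 0.16   0.4112]
```

Request:
apply_moves:
  rows:
    - {"jaw": -1,"slide": [1.5,-2.2,2.0],"rotation": [-0.6,0.2,-1.1]}
    - {"jaw": -1,"slide": [1.0,-1.8,2.0],"rotation": [-0.6,0.2,-1.1]}
    - {"jaw": -1,"slide": [0.5,-0.6,2.0],"rotation": [0,0,0]}
    - {"jaw": -1,"slide": [0,0,0.5],"rotation": [0,0,0]}
    - {"jaw": -1,"slide": [0,0,0],"rotation": [0,0,0]}

```text
clock: 2.62
position: [0.5615, 0.2183, 0.3442]
orientation: [-3.089, -0.571, -0.001]
wrist_force: [-0.0, 0.1, 0.0]
gripper_width: 0.0851
```

```bash
python3 - <<'E'
from h import *
need([.561,.2135,.245],20.5)
E
```

```text
slide cm [-0.23  0.43  9.92] rot [-0.02 -0.04  0.47] pos [0.5615 0.2183 0.3442]
```

Request:
apply_moves:
  rows:
    - {"jaw": -1,"slide": [-0.2,0.4,2.0],"rotation": [0,0,0.4]}
    - {"jaw": -1,"slide": [0,0,2.0],"rotation": [0,0,0]}
    - {"jaw": -1,"slide": [0,0,2.0],"rotation": [0,0,0]}
    - {"jaw": -1,"slide": [0,0,1.5],"rotation": [0,0,0]}
    - {"jaw": -1,"slide": [0,0,1.0],"rotation": [0,0,0]}
    - {"jaw": -1,"slide": [0,0,0],"rotation": [0,0,0]}

```text
clock: 3.12
position: [0.5645, 0.2056, 0.2608]
orientation: [3.09, 0.545, 0.007]
wrist_force: [-0.6, -0.8, 0.4]
gripper_width: 0.0857
```

```bash
python3 - <<'E'
from h import *
need([.561,.2135,.245],20.5)
im,P,E,k=cloud("wrist"); save("w3.png",im); 
E
```

```text
slide cm [-0.07 -0.86  1.57] rot [ 0.25 -0.2  -0.51] pos [0.5645 0.2056 0.2608]
```

View pics/w3.png

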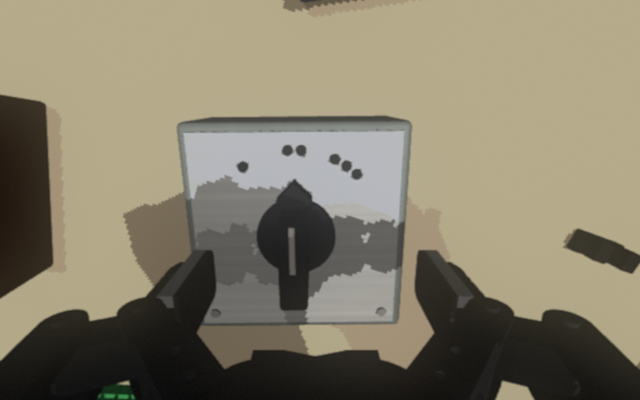

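The bar is at u≈293 and the middle between the fingers at u≈315, which agrees with the computed 8 mm offset. I'll correct that and go down.

Request:
apply_moves:
  rows:
    - {"jaw": -1,"slide": [0,-0.7,0.4],"rotation": [0.2,-0.2,-0.4]}
    - {"jaw": -1,"slide": [0,0,0.4],"rotation": [0,0,0]}
    - {"jaw": -1,"slide": [0,0,0.4],"rotation": [0,0,0]}
    - {"jaw": -1,"slide": [0,0,0],"rotation": [0,0,0]}

```text
clock: 3.5
position: [0.5643, 0.2126, 0.253]
orientation: [3.092, 0.554, 0.011]
wrist_force: [0.1, 0.8, -0.8]
gripper_width: 0.0856
```

```bash
python3 - <<'E'
from h import *
need([.561,.2135,.245],20.5)
E
```

```text
slide cm [-0.28 -0.2   0.8 ] rot [ 0.07 -0.4  -0.2 ] pos [0.5643 0.2126 0.253 ]
```

Request:
apply_moves:
  rows:
    - {"jaw": -1,"slide": [-0.3,-0.2,0.4],"rotation": [0,-0.4,-0.2]}
    - {"jaw": -1,"slide": [0,0,0.3],"rotation": [0,0,0]}
    - {"jaw": -1,"slide": [0,0,0.1],"rotation": [0,0,0]}
    - {"jaw": -1,"slide": [0,0,0],"rotation": [0,0,0]}

```text
clock: 3.83
position: [0.5606, 0.2142, 0.2453]
orientation: [3.09, 0.561, 0.002]
wrist_force: [-0.3, -0.3, 0.1]
gripper_width: 0.0853
```

```bash
python3 - <<'E'
from h import *
need([.561,.2135,.245],20.5)
im,P,E,k=cloud("wrist"); save("w4.png",im); 
E
```

```text
slide cm [0.01 0.08 0.03] rot [ 0.08 -0.06  0.08] pos [0.5606 0.2142 0.2453]
```

View pics/w4.png

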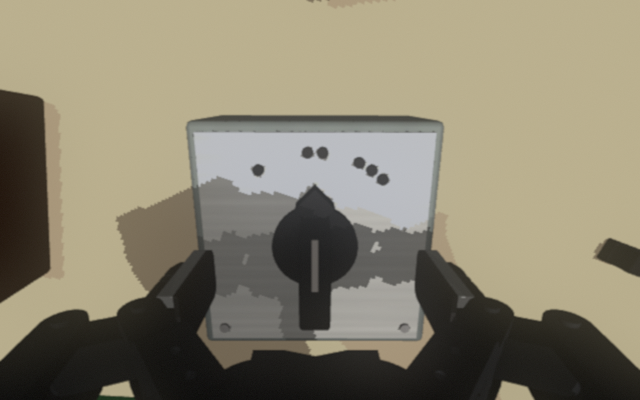

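The bar (u≈315) is now centred between the pads at (200,275) and (430,275). Closing.

Request:
apply_moves:
  rows:
    - {"jaw": 1,"slide": [0,0,0],"rotation": [0,0,0]}
    - {"jaw": 1,"slide": [0,0,0],"rotation": [0,0,0]}
    - {"jaw": 1,"slide": [0,0,0],"rotation": [0,0,0]}
    - {"jaw": 1,"slide": [0,0,0],"rotation": [0,0,0]}
    - {"jaw": 1,"slide": [0,0,0],"rotation": [0,0,0]}
    - {"jaw": 1,"slide": [0,0,0],"rotation": [0,0,0]}
    - {"jaw": 1,"slide": [0,0,0],"rotation": [0,0,0]}
    - {"jaw": 1,"slide": [0,0,0],"rotation": [0,0,0]}

```text
clock: 4.55
position: [0.5609, 0.2145, 0.2459]
orientation: [3.091, 0.56, 0.003]
wrist_force: [-0.1, -0.2, 1.2]
gripper_width: 0.0121
```

```bash
python3 - <<'E'
from h import *
need([.561,.2135,.245],-14.5); print(status.get_obs()["gripper_width"],status.get_obs()["wrist_force"])
E
```

```text
slide cm [-0.02  0.1   0.09] rot [ 2.000e-02 -1.200e-01  3.506e+01] pos [0.5609 0.2145 0.2459]
0.012103132876973066 [-0.09108726 -0.1899027   1.1845037 ]
```

Gripped (12.1 mm). Turning clockwise, which is +z about the tool.

Request:
apply_moves:
  rows:
    - {"jaw": 1,"slide": [0,0,0],"rotation": [0,0,5]}
    - {"jaw": 1,"slide": [0,0,0],"rotation": [0,0,5]}
    - {"jaw": 1,"slide": [0,0,0],"rotation": [0,0,5]}
    - {"jaw": 1,"slide": [0,0,0],"rotation": [0,0,5]}

```text
clock: 4.88
position: [0.5609, 0.2144, 0.2459]
orientation: [-3.141, 0.003, -0.003]
wrist_force: [0.9, 1.4, -1.9]
gripper_width: 0.0119
```

```bash
python3 - <<'E'
from h import *
need([.561,.2135,.245],-14.5); print(status.get_obs()["gripper_width"],status.get_obs()["wrist_force"])
E
```

```text
slide cm [0.01 0.09 0.09] rot [-0.03 -0.11 14.4 ] pos [0.5609 0.2144 0.2459]
0.011855287932241056 [ 0.91563815  1.35738233 -1.94527478]
```

Request:
apply_moves:
  rows:
    - {"jaw": 1,"slide": [0,0,0],"rotation": [0,0,5]}
    - {"jaw": 1,"slide": [0,0,0],"rotation": [0,0,5]}
    - {"jaw": 1,"slide": [0,0,0],"rotation": [0,0,4]}
    - {"jaw": 1,"slide": [0,0,0],"rotation": [0,0,0]}

```text
clock: 5.22
position: [0.5608, 0.2144, 0.2459]
orientation: [-3.114, 0.41, -0.003]
wrist_force: [-0.1, 0.5, -0.0]
gripper_width: 0.0116
```

```bash
python3 - <<'E'
from h import *
need([.561,.2135,.245],-14.5); print(status.get_obs()["gripper_width"],status.get_obs()["wrist_force"],status.get_obs()["wrist_torque"])
im,P,E,k=cloud("wrist"); save("w5.png",im); 
E
```

```text
slide cm [0.04 0.09 0.09] rot [-0.04 -0.11 -0.51] pos [0.5608 0.2144 0.2459]
0.011594777991444101 [-0.07653914  0.54719593 -0.01498234] [-0.04513628  0.0197782   0.09279988]
```

View pics/w5.png

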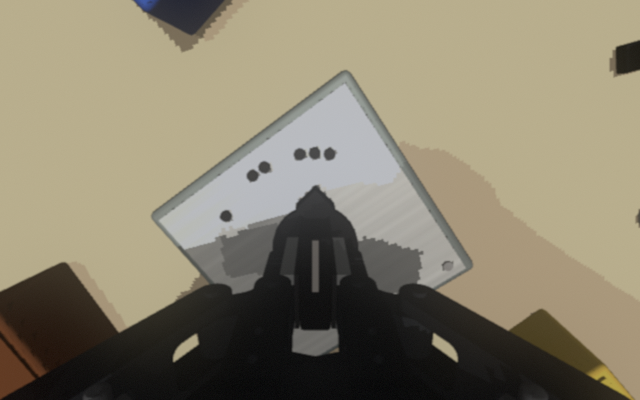

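The nose (315,188) points at the three dots (315,153). I'll release, lift and check.

Request:
apply_moves:
  rows:
    - {"jaw": -0.2,"slide": [0,0,0],"rotation": [0,0,0]}
    - {"jaw": -0.2,"slide": [0,0,0],"rotation": [0,0,0]}
    - {"jaw": -0.2,"slide": [0,0,0],"rotation": [0,0,0]}
    - {"jaw": -0.2,"slide": [0,0,0],"rotation": [0,0,0]}
    - {"jaw": -0.2,"slide": [0,0,0],"rotation": [0,0,0]}
    - {"jaw": -0.2,"slide": [0,0,-3],"rotation": [0,0,0]}
    - {"jaw": -0.2,"slide": [0,0,-4],"rotation": [0,0,0]}
    - {"jaw": -0.2,"slide": [0,0,-4],"rotation": [0,0,0]}

```text
clock: 5.93
position: [0.5574, 0.212, 0.3483]
orientation: [3.109, -0.391, -0.027]
wrist_force: [1.4, -0.7, 0.7]
gripper_width: 0.0511
```

Request:
apply_moves:
  rows:
    - {"jaw": -0.2,"slide": [0,0,-4],"rotation": [0,0,0]}
    - {"jaw": -0.2,"slide": [-3,0,-2],"rotation": [0,0,0]}
    - {"jaw": -0.2,"slide": [-3,0,0],"rotation": [0,0,0]}

```text
clock: 6.18
position: [0.5058, 0.2257, 0.4195]
orientation: [3.114, -0.402, -0.007]
wrist_force: [-0.5, 1.1, -0.0]
gripper_width: 0.051
```

```bash
python3 - <<'E'
from h import *
im,P,E,k=cloud("wrist"); save("w6.png",im)
need([.611,-.213,.41],0)
E
```

```text
slide cm [21.72 39.97  0.82] rot [  0.15   0.47 -14.42] pos [0.5002 0.2282 0.4185]
```

View pics/w6.png

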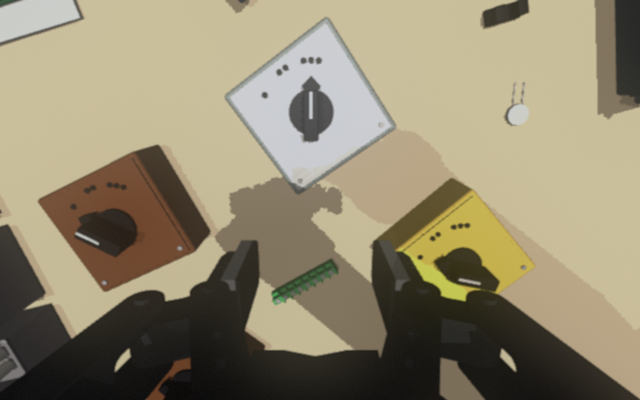

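The selector now rests at three dots: nose (311,78), dots (311,60). Moving to above the pad, with the fingers closing on the way.

Request:
apply_moves:
  rows:
    - {"jaw": 1,"slide": [1.8,3.4,0],"rotation": [0,0,0]}
    - {"jaw": 1,"slide": [1.8,3.4,0],"rotation": [0,0,0]}
    - {"jaw": 1,"slide": [1.8,3.4,0],"rotation": [0,0,0]}
    - {"jaw": 1,"slide": [1.8,3.4,0],"rotation": [0,0,0]}
    - {"jaw": 1,"slide": [1.8,3.4,0],"rotation": [0,0,0]}
    - {"jaw": 1,"slide": [1.8,3.4,0],"rotation": [0,0,0]}
    - {"jaw": 1,"slide": [1.8,3.4,0],"rotation": [0,0,0]}
    - {"jaw": 1,"slide": [1.8,3.4,0],"rotation": [0,0,0]}

```text
clock: 6.9
position: [0.5725, -0.0666, 0.4211]
orientation: [-3.12, 0.341, 0.005]
wrist_force: [0.4, 0.8, 0.1]
gripper_width: 0.0002
```

```bash
python3 - <<'E'
from h import *
need([.611,-.213,.41],0)
E
```

```text
slide cm [ 6.92 13.47  1.04] rot [ -0.18   0.17 -12.46] pos [ 0.5725 -0.0666  0.4211]
```

Request:
apply_moves:
  rows:
    - {"jaw": 1,"slide": [1.8,3.4,0],"rotation": [0,0,0]}
    - {"jaw": 1,"slide": [1.8,3.4,0],"rotation": [0,0,0]}
    - {"jaw": 1,"slide": [1.5,2.8,0],"rotation": [0,0,0]}
    - {"jaw": 1,"slide": [0,0,0],"rotation": [0,0,-6]}
    - {"jaw": 1,"slide": [0,0,0],"rotation": [0,0,-6]}
    - {"jaw": 1,"slide": [0,0,0],"rotation": [0,0,0]}
    - {"jaw": 1,"slide": [0,0,0],"rotation": [0,0,0]}

```text
clock: 7.48
position: [0.6009, -0.1939, 0.4169]
orientation: [3.139, -0.031, -0.01]
wrist_force: [-0.7, -0.0, -0.7]
gripper_width: 0.0
```

```bash
python3 - <<'E'
from h import *
need([.611,-.213,.365],0)
im,P,E,k=cloud("wrist"); save("w7.png",im); np.savez("w7.npz",im=im,P=P,E=E,k=k)
Q=P[:330].reshape(-1,3)
m=(Q[:,2]>.177)&(Q[:,2]<.183)&(Q[:,0]>.595)&(Q[:,0]<.64)&(Q[:,1]<-.188)
q=Q[m];print(len(q),q.min(0),q.max(0),np.median(q,0),cv2.minAreaRect((q[:,:2]*1000).astype(np.float32)))
E
```

```text
slide cm [1.08 1.88 5.19] rot [ 0.14  0.38 -1.13] pos [ 0.6009 -0.1939  0.4169]
3516 [ 0.59500513 -0.23551294  0.17700969] [ 0.62929118 -0.18804417  0.18136442] [ 0.61263592 -0.21353715  0.17886215] ((612.12744140625, -211.7647705078125), (34.25944519042969, 47.44313430786133), 0.08918148279190063)
```

View pics/w7.png

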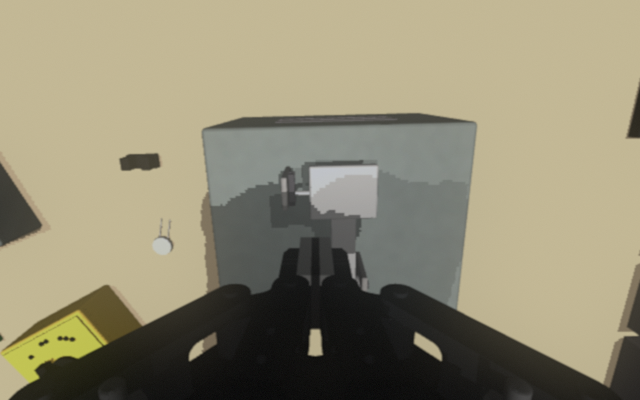

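The wrist view shows the pad at (343,190), with the pin and gauge to its left at (300,188). The pad centre is confirmed at (0.611, -0.2135). Going to hover above it.

Request:
apply_moves:
  rows:
    - {"jaw": 1,"slide": [0.8,1.5,1.0],"rotation": [0.1,0.3,-1.0]}
    - {"jaw": 1,"slide": [0.2,0.3,1.5],"rotation": [0,0,0]}
    - {"jaw": 1,"slide": [0,0,1.2],"rotation": [0,0,0]}
    - {"jaw": 1,"slide": [0,0,0.5],"rotation": [0,0,0]}
    - {"jaw": 1,"slide": [0,0,0],"rotation": [0,0,0]}
    - {"jaw": 1,"slide": [0,0,0],"rotation": [0,0,0]}

```text
clock: 8.03
position: [0.6104, -0.206, 0.3713]
orientation: [-3.14, 0.006, 0.006]
wrist_force: [0.8, 0.1, 0.2]
gripper_width: -0.0004
```

```bash
python3 - <<'E'
from h import *
need([.611,-.2135,.362],0)
E
```

```text
slide cm [0.07 0.75 0.93] rot [-0.09  0.2  -0.24] pos [ 0.6104 -0.206   0.3713]
```

Request:
apply_moves:
  rows:
    - {"jaw": 1,"slide": [0.1,0.7,0.3],"rotation": [0,0.2,-0.2]}
    - {"jaw": 1,"slide": [0,0,0.4],"rotation": [0,0,0]}
    - {"jaw": 1,"slide": [0,0,0.2],"rotation": [0,0,0]}
    - {"jaw": 1,"slide": [0,0,0],"rotation": [0,0,0]}

```text
clock: 8.37
position: [0.6118, -0.2119, 0.3626]
orientation: [-3.14, -0.002, -0.002]
wrist_force: [-0.4, 0.3, -0.3]
gripper_width: -0.0
```

```bash
python3 - <<'E'
from h import *
need([.611,-.2135,.351],0); print(status.get_obs()["wrist_force"])
im,P,E,k=cloud("wrist"); save("w8.png",im)
im,P,E,k=cloud("side"); save("s8.png",cv2.resize(im[120:220,280:400],None,fx=5,fy=5,interpolation=cv2.INTER_CUBIC))
E
```

```text
slide cm [-0.08  0.16  1.16] rot [-0.09 -0.09  0.07] pos [ 0.6118 -0.2119  0.3626]
[-0.36790197  0.32894434 -0.28715618]
```

View pics/w8.png

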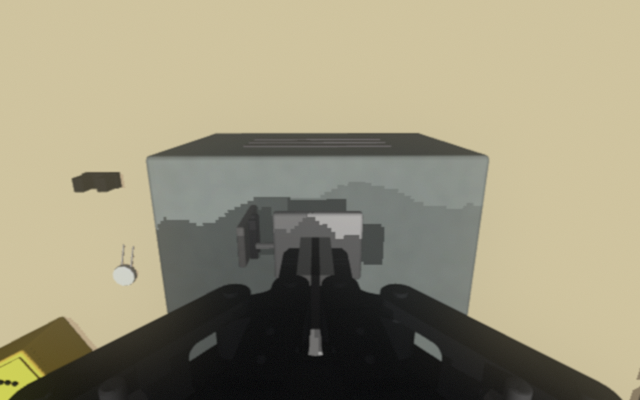

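View pics/s8.png

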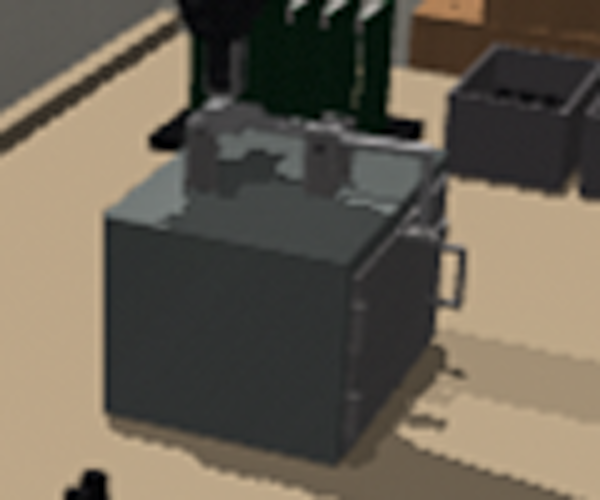

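The closed tips are centred over the pad, at u≈315 against the pad's 275–360. Going down in small steps while watching the force.

Request:
apply_moves:
  rows:
    - {"jaw": 1,"slide": [-0.1,0.1,0.2],"rotation": [0,0,0]}
    - {"jaw": 1,"slide": [0,0,0.2],"rotation": [0,0,0]}
    - {"jaw": 1,"slide": [0,0,0.2],"rotation": [0,0,0]}
    - {"jaw": 1,"slide": [0,0,0.2],"rotation": [0,0,0]}
    - {"jaw": 1,"slide": [0,0,0],"rotation": [0,0,0]}

```text
clock: 8.88
position: [0.611, -0.2128, 0.3553]
orientation: [-3.141, -0.002, -0.006]
wrist_force: [0.7, 0.6, 0.5]
gripper_width: 0.0002
```

Request:
apply_moves:
  rows:
    - {"jaw": 1,"slide": [0,0,0.2],"rotation": [0,0,0]}
    - {"jaw": 1,"slide": [0,0,0],"rotation": [0,0,0]}

```text
clock: 9.05
position: [0.611, -0.2128, 0.353]
orientation: [-3.14, -0.002, -0.005]
wrist_force: [0.6, -0.1, 0.8]
gripper_width: -0.0
```

Request:
apply_moves:
  rows:
    - {"jaw": 1,"slide": [0,0,0.2],"rotation": [0,0,0]}
    - {"jaw": 1,"slide": [0,0,0],"rotation": [0,0,0]}

```text
clock: 9.22
position: [0.6113, -0.2128, 0.3513]
orientation: [-3.141, -0.002, -0.007]
wrist_force: [-1.9, 0.9, 3.9]
gripper_width: 0.0002
```

Request:
apply_moves:
  rows:
    - {"jaw": 1,"slide": [0,0,0.2],"rotation": [0,0,0]}
    - {"jaw": 1,"slide": [0,0,0],"rotation": [0,0,0]}

```text
clock: 9.38
position: [0.6114, -0.2127, 0.3502]
orientation: [-3.141, -0.002, -0.007]
wrist_force: [-1.2, 0.7, 4.5]
gripper_width: -0.0001
```

Request:
apply_moves:
  rows:
    - {"jaw": 1,"slide": [0,0,0.2],"rotation": [0,0,0]}
    - {"jaw": 1,"slide": [0,0,0],"rotation": [0,0,0]}

```text
clock: 9.55
position: [0.6114, -0.2126, 0.349]
orientation: [-3.142, -0.002, -0.008]
wrist_force: [-2.1, 0.6, 3.8]
gripper_width: 0.0003
```

Request:
apply_moves:
  rows:
    - {"jaw": 1,"slide": [0,0,0.2],"rotation": [0,0,0]}
    - {"jaw": 1,"slide": [0,0,0.2],"rotation": [0,0,0]}
    - {"jaw": 1,"slide": [0,0,0],"rotation": [0,0,0]}

```text
clock: 9.8
position: [0.6115, -0.2126, 0.3463]
orientation: [3.141, 0.002, 0.009]
wrist_force: [-2.5, -0.3, 5.4]
gripper_width: -0.0001
```

Request:
apply_moves:
  rows:
    - {"jaw": 1,"slide": [0,0,0.2],"rotation": [0,0,0]}
    - {"jaw": 1,"slide": [0,0,0.2],"rotation": [0,0,0]}
    - {"jaw": 1,"slide": [0,0,0],"rotation": [0,0,0]}

```text
clock: 10.05
position: [0.6114, -0.2125, 0.3437]
orientation: [3.14, 0.002, 0.009]
wrist_force: [-2.0, 0.7, 5.5]
gripper_width: -0.0001
```

```bash
python3 - <<'E'
from h import *
need([.611,-.2135,.341],0); print(status.get_obs()["wrist_force"])
im,P,E,k=cloud("wrist"); save("w9.png",im); np.savez("w9.npz",im=im,P=P)
im,P,E,k=cloud("side"); save("s9.png",cv2.resize(im[120:220,280:400],None,fx=5,fy=5,interpolation=cv2.INTER_CUBIC))
E
```

```text
slide cm [-0.05  0.1   0.27] rot [ 0.07 -0.33  0.07] pos [ 0.6114 -0.2125  0.3437]
[-1.99700166  0.71845723  5.4948443 ]
```

View pics/w9.png

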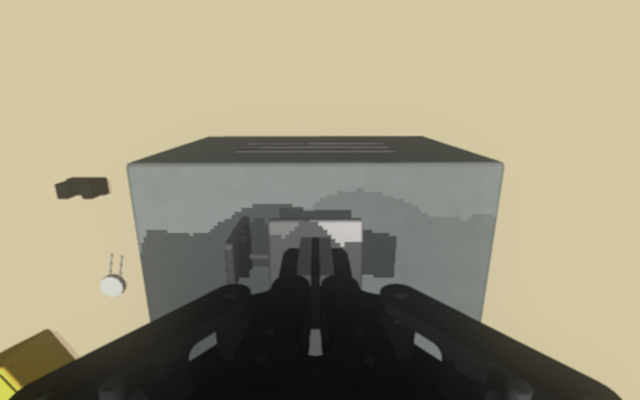

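View pics/s9.png

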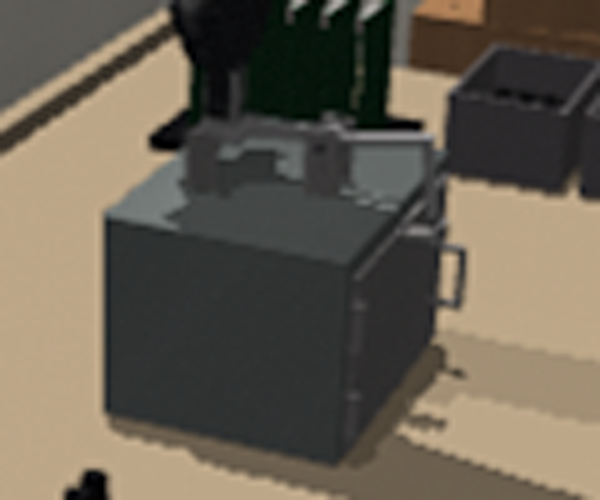

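The side view shows the hook arm (430,140) rising, and the pad tilts in the wrist view (275–360, 220–245). I'll get the angle by fitting a plane to the visible part of the pad.

```bash
cat >> h.py <<'E'
def padang(P):
    Q=P[215:300,265:365].reshape(-1,3)
    m=(abs(Q[:,1]+.2135)<.019)&(Q[:,0]>.59)&(Q[:,0]<.632)&(Q[:,2]<.182)&(Q[:,2]>.150)&(abs(Q[:,1]+.2135)>.0)
    q=Q[m]
    A=np.c_[q,np.ones(len(q))]
    for _ in range(4):
        c,*_r=np.linalg.lstsq(np.c_[q[:,:2],np.ones(len(q))],q[:,2],rcond=None); r=q[:,2]-np.c_[q[:,:2],np.ones(len(q))]@c
        q=q[abs(r)<max(.0015,1.5*np.std(r))]
    print("n",len(q),"slope ang",np.arctan(-c[0]),"height at centre",c@[.611,-.2135,1],"x",q[:,0].min(),q[:,0].max(),"sd",np.std(r))
E
python3 - <<'E'
from h import *
padang(np.load("w9.npz")["P"])
P=np.load("w9.npz")["P"]
for v in range(218,250,4): print(v,[tuple(np.round(P[v,u]*1000,1)) for u in (280,345,355)])
E
```

```text
n 2357 slope ang 0.13231018996065985 height at centre 0.1703994221744348 x 0.6013851712432181 0.6293458801663233 sd 0.0005884627332960914
218 [(np.float64(628.4), np.float64(-197.2), np.float64(163.8)), (np.float64(628.6), np.float64(-227.7), np.float64(164.4)), (np.float64(629.2), np.float64(-232.2), np.float64(166.1))]
222 [(np.float64(628.1), np.float64(-197.6), np.float64(168.5)), (np.float64(628.0), np.float64(-227.4), np.float64(168.0)), (np.float64(628.3), np.float64(-231.9), np.float64(168.8))]
226 [(np.float64(625.8), np.float64(-197.5), np.float64(167.7)), (np.float64(626.3), np.float64(-227.4), np.float64(168.8)), (np.float64(626.3), np.float64(-232.0), np.float64(168.8))]
230 [(np.float64(624.0), np.float64(-197.4), np.float64(167.9)), (np.float64(624.4), np.float64(-227.5), np.float64(168.8)), (np.float64(624.4), np.float64(-232.1), np.float64(168.9))]
234 [(np.float64(622.7), np.float64(-197.6), np.float64(169.6)), (np.float64(622.5), np.float64(-227.5), np.float64(169.1)), (np.float64(623.1), np.float64(-231.9), np.float64(170.6))]
238 [(np.float64(620.4), np.float64(-197.4), np.float64(169.0)), (np.float64(620.5), np.float64(-227.5), np.float64(169.1)), (np.float64(620.7), np.float64(-232.1), np.float64(169.5))]
242 [(np.float64(618.8), np.float64(-197.5), np.float64(169.8)), (np.float64(618.2), np.float64(-227.7), np.float64(168.3)), (np.float64(618.7), np.float64(-232.2), np.float64(169.5))]
246 [(np.float64(616.5), np.float64(-197.4), np.float64(169.3)), (np.float64(617.4), np.float64(-227.4), np.float64(171.1)), (np.float64(616.6), np.float64(-232.3), np.float64(169.2))]
```

Angle is about 0.12–0.13 (8.4 mm down). About 3 mm more is needed.

Request:
apply_moves:
  rows:
    - {"jaw": 1,"slide": [0,0,0.2],"rotation": [0,0,0]}
    - {"jaw": 1,"slide": [0,0,0.2],"rotation": [0,0,0]}
    - {"jaw": 1,"slide": [0,0,0],"rotation": [0,0,0]}

```text
clock: 10.4
position: [0.6113, -0.2124, 0.3418]
orientation: [3.14, 0.002, 0.009]
wrist_force: [-2.6, 0.8, 6.4]
gripper_width: -0.0
```

Request:
apply_moves:
  rows:
    - {"jaw": 1,"slide": [0,0,0.1],"rotation": [0,0,0]}
    - {"jaw": 1,"slide": [0,0,0],"rotation": [0,0,0]}

```text
clock: 10.57
position: [0.6113, -0.2123, 0.3422]
orientation: [3.139, 0.002, 0.009]
wrist_force: [-1.7, 1.0, 6.8]
gripper_width: 0.0001
```

```bash
python3 - <<'E'
from h import *
im,P,E,k=cloud("wrist"); save("w10.png",im[180:300,200:420]); padang(P)
save("w10.png",cv2.resize(im[190:300,200:400],None,fx=4,fy=4,interpolation=cv2.INTER_CUBIC))
s=status.get_obs();print(s["position"],s["wrist_force"],s["clock"])
E
```

```text
n 2382 slope ang 0.15458682632271273 height at centre 0.16867674268235427 x 0.6010726768009693 0.6292938520538047 sd 0.000594644378214128
[ 0.61136051 -0.21224409  0.34239726] [-1.83396511  0.57275142  6.41517175] 10.6167
```

View pics/w10.png

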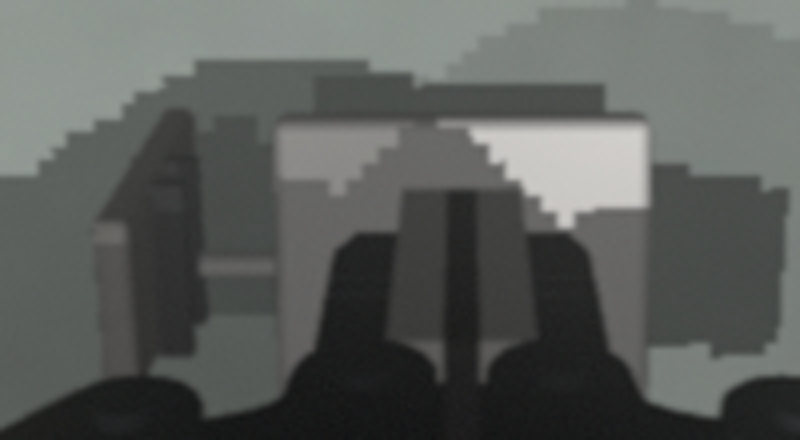

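Angle is about 0.15 (10 mm). I'll push a touch more, then watch the hold for drift.

Request:
apply_moves:
  rows:
    - {"jaw": 1,"slide": [0,0,0.2],"rotation": [0,0,0]}
    - {"jaw": 1,"slide": [0,0,0.15],"rotation": [0,0,0]}

```text
clock: 10.78
position: [0.6113, -0.2122, 0.3404]
orientation: [3.139, 0.002, 0.009]
wrist_force: [-3.9, 0.0, 7.7]
gripper_width: -0.0004
```

```bash
python3 - <<'E'
from h import *
for i in range(8):
    im,P,E,k=cloud("wrist"); 
    if i%3==0: padang(P)
    s=status.get_obs();print(s["position"][2].round(5),s["wrist_force"].round(1),s["clock"])
E
```

```text
n 2396 slope ang 0.18128981773458847 height at centre 0.16681873980585693 x 0.6011325674979512 0.6288043998850718 sd 0.0006181135707331158
0.34034 [-3.1  0.5  6.7] 10.8333
0.34041 [-3.5  0.4  7.6] 10.8833
0.34047 [-2.2  1.   7.3] 10.9333
n 2405 slope ang 0.17649551631716248 height at centre 0.1667866633383744 x 0.6006098908544445 0.6288458834366614 sd 0.0006162516751322136
0.34048 [-3.   1.2  7. ] 10.9833
0.34052 [-3.4  1.1  6.7] 11.0333
0.34049 [-2.7 -0.1  7.3] 11.0833
n 2402 slope ang 0.18171974618368592 height at centre 0.16689457551885678 x 0.6009414232566229 0.6289172127938054 sd 0.0005897074045181446
0.34049 [-3.3  0.3  6. ] 11.1333
0.34051 [-3.   1.3  7.9] 11.1833
```

The pad is steady at about 0.175 (12 mm). I'll hold the last target for 4 s, monitoring with the cameras.

```bash
python3 - <<'E'
from h import *
for i in range(80):
    im,P,E,k=cloud("wrist")
    if i%16==0 or i==79:
        padang(P); s=status.get_obs();print(s["position"][2].round(5),s["wrist_force"].round(1),s["clock"])
im,P,E,k=cloud("top"); save("t11.png",im)
d=np.load("top0.npz")["im"]; b=cv2.absdiff(d,im).max(2)
for n,(u0,u1,v0,v1) in dict(strip=(240,268,246,262),sensor=(324,338,183,192),var=(327,340,206,222),brk=(400,414,253,272)).items(): print(n,b[v0:v1,u0:u1].max())
save("t11c.png",cv2.resize(im[160:280,235:435],None,fx=4,fy=4,interpolation=cv2.INTER_CUBIC))
E
```

```text
n 2408 slope ang 0.18151313518473114 height at centre 0.16690670252971268 x 0.6009341419164287 0.6289124835380568 sd 0.0006073450227346393
0.34049 [-3.   0.1  7.7] 11.2333
n 2409 slope ang 0.18042057279864473 height at centre 0.1669303135902459 x 0.600852442525333 0.6289305977539481 sd 0.0006212443601700989
0.34049 [-3.5  0.9  6.9] 12.0333
n 2397 slope ang 0.17458219805563446 height at centre 0.16683660952958268 x 0.6006822892115308 0.6290461676076704 sd 0.0006081732005923153
0.3405 [-3.1  0.2  6.6] 12.8333
n 2401 slope ang 0.18046225283945913 height at centre 0.16691344325479518 x 0.6010291533666683 0.6289768246602635 sd 0.0006135078714179747
0.34051 [-3.   0.7  7.7] 13.6333
n 2394 slope ang 0.17983146677436176 height at centre 0.16688163336748812 x 0.6009200852422206 0.6288811740342302 sd 0.000603884236700188
0.34052 [-3.4  0.2  7. ] 14.4333
n 2382 slope ang 0.17664609838260537 height at centre 0.16683863605431085 x 0.6008762367927155 0.6289099568564962 sd 0.000602342124373855
0.34051 [-2.8  0.2  7.9] 15.1833
strip 17
sensor 15
var 15
brk 106
```

View pics/t11c.png

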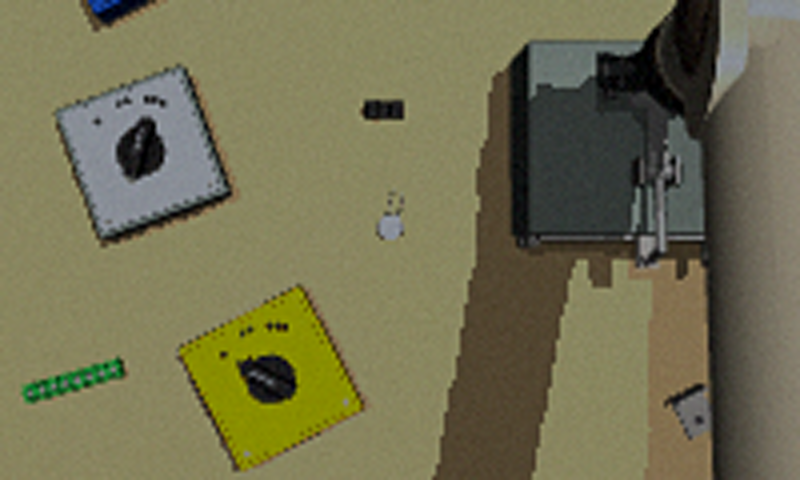

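The selector at (140,150) in this crop points to three dots. The strip, sensor and varistor are unchanged. The bracket at (690,412) is partly hidden by the arm and its shadow, which explains its image difference, and it was never approached. Handing in while still pressing.

```bash
python3 -c "
from bench import hand_in; print(hand_in())"
```

```text
the job is handed in; nothing more can be done
None
```

I turned the selector on the grey switch box clockwise from two dots to three dots and let go. A camera check showed it resting at three dots. I then pressed the latch pad with closed fingertips and handed in while still pressing.

- **Pad hold:** the last checks showed the pad steady for over 4 s. A plane fit to the depth image gave 0.175–0.18 rad, about 12 mm down. The upward force on the wrist was about 7 N, and height drift stayed under 0.1 mm.
- **Selector:** it still pointed at the three dots in the final top view.
- **Loose parts:** the strip, sensor and varistor had not moved in the image comparison. The bracket did differ (106, against 15–17 for the others). It was partly hidden by the arm and in its shadow, so I could not fully confirm it, but the gripper never went near it.
- **Gauge:** I did not read the travel gauge's ribs directly; the depth figure comes from the plane fit.

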